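# Brush out the glass cylinder on the washing-up mat

### The arm

A 6-joint arm with a two-finger parallel gripper is mounted at the origin on a cart in front of the work surface, level with it; the furniture and walls round the work are solid. World frame = base frame: x ahead of the robot, y to its left, z up, the work surface at z = 0. Lengths are in m, angles in rad, forces in N, time in s.
With the tool pointing down it reaches from about 0.25 to 0.775 m from the base axis. Payload 4 kg.
Tool frame: the origin (TCP) lies at the very end of the fingers, on their centre line; the grasp point (between the pads) lies 19 mm behind it; z points along the fingers, y is the line along which they close (so a half turn about z gives the same grasp; the last joint's range is limited). The gripper opens to 85 mm and grips with 20 to 120 N. Pads are 22 mm wide; open, the fingers measure 114 mm over their backs; the gripper's body (76 mm by 85 mm) begins 54 mm behind the grasp point. The pads swing forward as they close: fully open they stand 13 mm farther back than shut.
Start: joints at [1.245, 0.087, 1.371, -0, 1.684, -0.103], TCP at [0.122, 0.536, 0.231] pointing down, gripper open.
Joint ranges: [-3.1, 3.1], [-0.76, 2.03], [0.27, 2.55], [-1.08, 4.22], [0.17, 2.65], [-2.57, 2.57]. Speed limits (rad/s): [2.79, 2.79, 3.14, 3.14, 3.14, 3.14].

### API

Orientations are given as a unit quaternion [w, x, y, z].
In Python, from rig import * gives the robot as it stands.
- The arm moves only by the shell command python3 -m handwheel 'ROWS' [FORCE]. ROWS is JSON, a list of rows, each a list of 3 entries, a list of its own where there are three numbers: the opening in per cent of the stroke, from 0 (shut) to 100 (fully open), then the shift along the tool's x, y, z in m, then the turn, a rotation vector about the tool's x, y, z in degrees. In form: [[gripper, [tx, ty, tz], [wx, wy, wz]], ...]. A call has 1 to 12 rows; each row shifts and turns the commanded pose from where the row before left it, along the tool's axes as they then stand; what a row does not reach is not made up. A row lasts 1/10 s, in which the tool goes at most 50 mm and 8.59 degrees, less where a joint would pass 70% of its speed; a pose out of reach is approached as far as the arm can. A call is refused whole if a number of a shift passes 0.05 or a number of a turn 8.59, either way. A call with a gripper value outside its range is refused whole. The fingers move at their own pace and stop on an object; FORCE is the grip in N (left out, the last holds). Time passes only in rows, so rows that do not move let the fingers close. It gives the time, the measured TCP pose, the force, the opening and the grip force at its end, in the units of the state.
- state(): the state, without advancing time (a new reading comes with each control period).
- camera(name): name is "scene" or "top" or "wrist"; returns a dict with "image" (420x560x3 uint8, red, green, blue), "fx", "fy", "cx", "cy" (pixels), "extrinsics" (4x4, takes a point from world to camera coordinates); the wrist camera has in their place "mount" (4x4, takes a point from camera to tool coordinates, whose origin is the TCP and whose axes are the flange's). Camera axes: x right, y down, z forward; pixel columns grow to the right and rows downward; lengths in m; the calibration is good to about 2 mm. A picture is of the moment at which its call begins: read the wrist's pose just before it. There is no depth.
- finish_job(): hands the job in; it is judged then, once.
The state is a dict: "time": time; "joint_positions": joint angles; "joint_velocities": joint speeds; "joint_efforts": joint torques, N m; "eef_pos": TCP position; "orientation": TCP orientation; "contact_force": force on the tool from outside, world axes, zero at the start; "moment": the same for the moment, N m; "finger_gap": opening from 0.0 (shut) to 1.0 (fully open); "grip_force": force on a finger pad.
Only numpy, scipy, OpenCV 4.12 (cv2) and the standard library are available. Lean on these libraries where they do the work, as an engineer would, in place of code of your own. Each camera call takes 0.05 s, during which the arm holds its last target. There are 200 camera calls.

### The job

Brush out the glass cylinder that stands on the blue washing-up mat, using the brush from the rack that fits its bore: three full strokes, each right down to the floor of the cylinder and back up until the bristles come to the mouth, gently enough that the cylinder stays standing where it is. Then hang the brush back upright in the free fork of the rack and let go; leave the clean cylinders, the other brushes and everything else alone.

Things in the scene. Friction and masses are not known exactly. Their poses are not given: they have to be found in the camera images.
- mat_wash: (mm) blue ribbed rubber washing-up mat, 140 x 140, top 3 above the bench with a lip 6 high round its edge; fixed; origin at the centre of its underside
- mat_dry: (mm) white ribbed drying mat, 230 x 134 (long side along its own x), top 3 above the bench; fixed; two cylinders that are already clean stand on it
- rack: (mm) brush rack, fixed: grey drip base 116 deep (own x) x 290 wide (own y), 14 high; white back board 164 high, its front face at own x +44; three wire forks that reach from the board toward the open front (own -x). A brush hangs in a fork by the guard disc under its handle, bristles down; draw it out and bring it in at the front, lifted over the turned-up ends. Origin under the base's centre
- fork_left (a point): (mm) hanging place in the rack's left fork (own y = +95, own x -4), 136 above the bench at the prongs' top, midway between them; a hanging brush's guard point lies within 12 of it. Axes as the rack's. Prongs: 7 thick, 16 clear between, closed by a bend at x +13 from here, open at the front, where their ends (x -32) turn up to 12 above their top: lift a guard disc 16 or more to pass
- fork_middle (a point): (mm) hanging place in the rack's middle fork (own y = 0, own x -4), 136 above the bench at the prongs' top, midway between them; a hanging brush's guard point lies within 12 of it. Axes as the rack's. Prongs: 7 thick, 16 clear between, closed by a bend at x +13 from here, open at the front, where their ends (x -32) turn up to 12 above their top: lift a guard disc 16 or more to pass
- fork_right (a point): (mm) hanging place in the rack's right fork (own y = -95, own x -4), 136 above the bench at the prongs' top, midway between them; a hanging brush's guard point lies within 12 of it. Axes as the rack's. Prongs: 7 thick, 16 clear between, closed by a bend at x +13 from here, open at the front, where their ends (x -32) turn up to 12 above their top: lift a guard disc 16 or more to pass
- jar_wide: (mm) wide glass cylinder, loose, about 0.55 kg, open at the top, with a grey plastic foot 87 across: bore 60, wall 3.5, height 133, inner floor 10 above its underside; origin at the centre of its underside, z up
- jar_medium: (mm) medium glass cylinder, loose, about 0.55 kg, open at the top, with a grey plastic foot 75 across: bore 48, wall 3.5, height 133, inner floor 10 above its underside; origin at the centre of its underside, z up
- jar_narrow: (mm) narrow glass cylinder, loose, about 0.55 kg, open at the top, with a grey plastic foot 63 across: bore 36, wall 3.5, height 133, inner floor 10 above its underside; origin at the centre of its underside, z up
- brush_wide: (mm) bottle brush with blue handle, 205 long, 0.14 kg, hangs upright; origin at its lower tip, z up the stem. From the tip: bristles 10 to 73 (diameter 66, lower end tapered to 50; sprung, give 8 on the radius, so they enter a 60 bore and rub all round with 2 to 5 N), wire stem 6 thick to 118, guard disc 34 across 118 to 122, round handle 18 thick 126 to 205 (grip from above near 175)
- guard_wide (a point): (mm) centre of the underside of that brush's guard disc, 118 above its tip
- brush_medium: (mm) bottle brush with yellow handle, 205 long, 0.14 kg, hangs upright; origin at its lower tip, z up the stem. From the tip: bristles 10 to 73 (diameter 54, lower end tapered to 38; sprung, give 8 on the radius, so they enter a 48 bore and rub all round with 2 to 5 N), wire stem 6 thick to 118, guard disc 34 across 118 to 122, round handle 18 thick 126 to 205 (grip from above near 175)
- guard_medium (a point): (mm) centre of the underside of that brush's guard disc, 118 above its tip
- brush_narrow: (mm) bottle brush with red handle, 205 long, 0.14 kg, hangs upright; origin at its lower tip, z up the stem. From the tip: bristles 10 to 73 (diameter 42, lower end tapered to 26; sprung, give 8 on the radius, so they enter a 36 bore and rub all round with 2 to 5 N), wire stem 6 thick to 118, guard disc 34 across 118 to 122, round handle 18 thick 126 to 205 (grip from above near 175)
- guard_narrow (a point): (mm) centre of the underside of that brush's guard disc, 118 above its tip
- wash_bottle: (mm) bystander: white squeeze wash bottle with a red cap, bent spout, 174 high, body 62 across; origin under it (body centre 17 toward its own +y)
- dropper_bottle: (mm) bystander: amber dropper bottle, 33 across, 98 high; origin under its centre
- screwdriver: (mm) bystander: red-handled screwdriver lying down, 174 long, 24 high
- film_box: (mm) bystander: carton of sealing film, 56 x 125 x 56
- flask_front: (mm) bystander: conical flask with a blue cap, 77 across, 155 high
- timer: (mm) bystander: lab timer, 58 x 64 x 16
- tape_roll: (mm) bystander: roll of tape lying flat, 67 across, 19 high

How it is judged:
By the outcome, as a careful person would: the job done as asked, in the order asked, and still so for the second after the job is handed in, with the robot touching nothing.
It also fails if it takes over 70 s, if anything falls off the work surface, if the arm or the gripper's body presses on something with over 40 N, if the wrist force passes 120 N, or if a joint passes its speed limit or range.

## Working session

There is one attempt and no reset: what is moved stays moved. The work goes in short steps, Python scripts to look and compute and a shell command to move; the robot and the scene stay as the last step left them, time stands still between calls to the robot, and variables do not carry over. Pictures are saved under pics/ and viewed, at most 10 in all, crops included, and the job is handed in when it is done.

```bash
mkdir -p pics; ls; python3 - <<'E'
from rig import *
import cv2,numpy as np
s=state();print(s)
for n in("scene","top"):
    c=camera(n);cv2.imwrite(f"pics/{n}0.png",c["image"][:,:,::-1])
    print(n,c["fx"],c["fy"],c["cx"],c["cy"],np.array(c["extrinsics"]).round(4).tolist())
E
```

```text
pics
{'time': 0.0, 'joint_positions': array([ 1.24488741e+00,  8.79817634e-02,  1.37228696e+00,  5.96198797e-06,
        1.68361606e+00, -1.03091548e-01]), 'joint_velocities': array([-1.72496097e-03, -1.10321439e-04,  6.52485443e-04, -4.87929692e-05,
       -9.30561907e-04,  1.69142791e-04]), 'joint_efforts': array([-7.57012240e-04, -3.51874602e+01, -3.13268173e+01, -2.38391067e-04,
        1.10158909e-02,  1.03466488e-05]), 'eef_pos': array([0.12137166, 0.53591717, 0.23010793]), 'orientation': array([-2.46844229e-04,  1.11177957e-01,  9.93799853e-01, -1.11916665e-03]), 'contact_force': array([ 0.64573852, -1.04477316, -0.48316415]), 'moment': array([ 0.02179451, -0.02730445,  0.01606275]), 'grip_force': 0.0, 'finger_gap': 0.9995313071959135}
scene 441.54772974148625 441.54772974148625 279.1191111164466 209.24520126658854 [[-0.8733, -0.4871, 0.0066, 0.4449], [-0.2189, 0.3803, -0.8986, 0.228], [0.4351, -0.7862, -0.4388, 1.3171], [0.0, 0.0, 0.0, 1.0]]
top 391.26202771240514 391.26202771240514 276.62120563010717 211.6244137861039 [[0.0182, -0.9998, 0.0077, -0.0325], [-0.9926, -0.019, -0.1203, 0.5264], [0.1204, -0.0055, -0.9927, 1.5474], [0.0, 0.0, 0.0, 1.0]]
```

View pics/scene0.png

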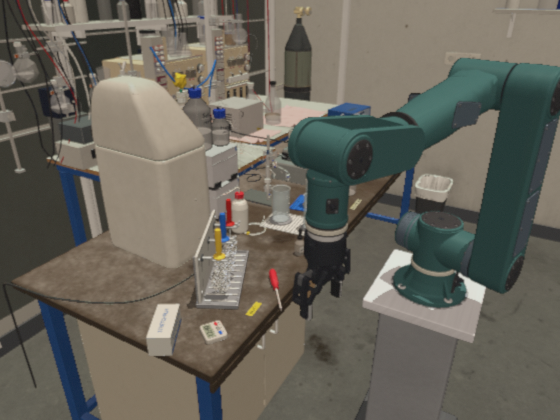

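View pics/top0.png

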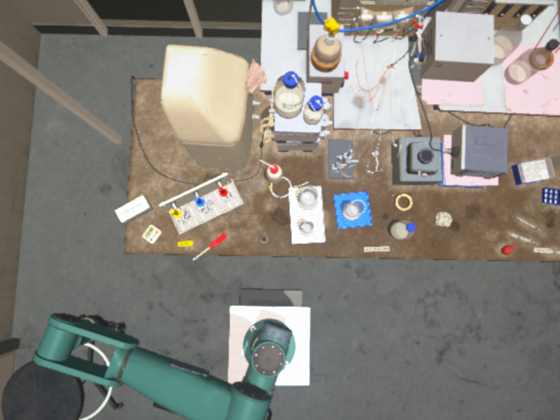

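The overhead view shows the rack at about (205,205), with yellow, blue and red brushes from left to right. The white mat is at (307,213), and the blue mat with one cylinder is at (352,210). I'll enlarge both areas.

```bash
python3 - <<'E'
import cv2,numpy as np
a=cv2.imread("pics/top0.png")
A=cv2.resize(a[170:250,160:260],(800,640),interpolation=cv2.INTER_CUBIC)[:600]
cv2.imwrite("pics/c1.png",A)
B=cv2.resize(a[180:250,280:380],(800,560),interpolation=cv2.INTER_CUBIC)
cv2.imwrite("pics/c2.png",B)
E
```

```text
(no output)
```

View pics/c1.png

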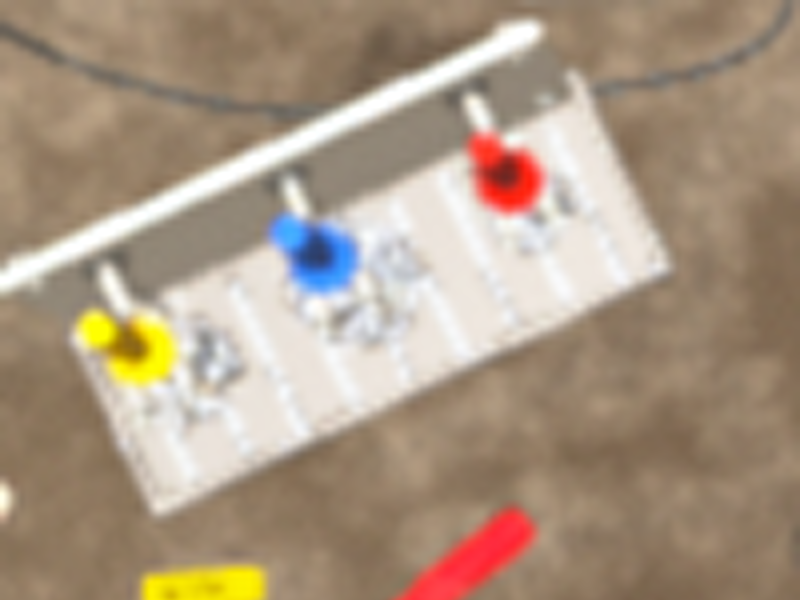

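View pics/c2.png

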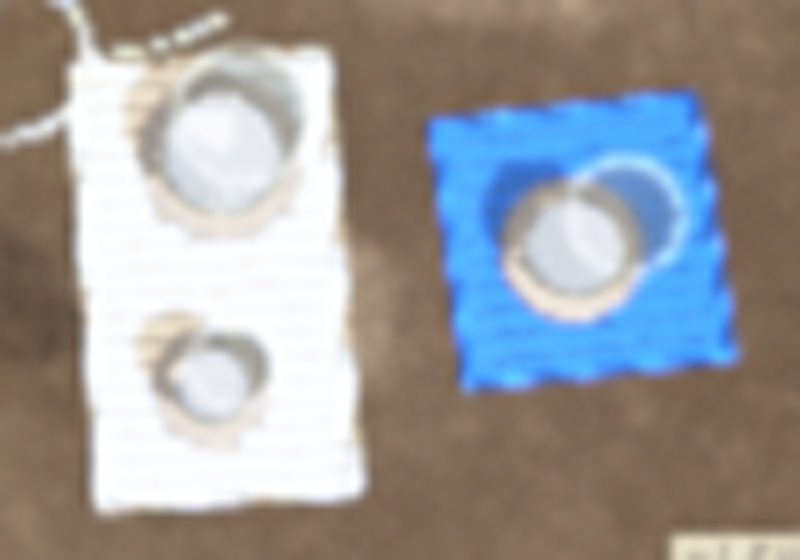

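Sizes in the crop (8x): the foot on the blue mat is about 18 px, or roughly 70 mm, so this is the medium cylinder. The other two are the wide and the narrow. It needs the yellow brush, in the left fork. Rim centre is about (626,212), foot centre (573,250), yellow handle top (97,330), guard (138,348).

```bash
cat > h.py <<'E'
from rig import *
import cv2,numpy as np
from scipy.spatial.transform import Rotation as R
def ray(K,E,u,v,z):
    E=np.array(E);Rm,t=E[:3,:3],E[:3,3]
    d=Rm.T@np.array([(u-K[2])/K[0],(v-K[3])/K[1],1]);o=-Rm.T@t
    return o+d*(z-o[2])/d[2]
def tool(s=None):
    s=s or state();q=s["orientation"]
    T=np.eye(4);T[:3,:3]=R.from_quat([q[1],q[2],q[3],q[0]]).as_matrix();T[:3,3]=s["eef_pos"];return T
def Kc(c): return c["fx"],c["fy"],c["cx"],c["cy"]
E
python3 - <<'E'
from h import *
c=camera("top");K=Kc(c);E=c["extrinsics"]
p=lambda x,y,z,ox,oy:ray(K,E,ox+(x+.5)/8-.5,oy+(y+.5)/8-.5,z)
f=lambda n,*a:print(n,p(*a).round(4))
f("handle top Y",97,330,.223,160,170)
f("guard Y",138,348,.14,160,170)
f("handle top B",290,232,.223,160,170);f("guard B",322,255,.14,160,170)
f("handle R",487,150,.223,160,170);f("guard R",508,178,.14,160,170)
a=p(160,515,.014,160,170);b=p(668,268,.014,160,170);print(a,b,np.linalg.norm(a-b),np.degrees(np.arctan2(*(a-b)[1::-1])))
d=(a-b)/np.linalg.norm(a-b); yv=d; xv=np.array([yv[1],-yv[0],0]);print("rack y,x",yv,xv); o=(a+b)/2+xv*.058;o[2]=0
for n,y in(("L",.095),("M",0),("R",-.095)):print(n,(o+yv*y-xv*.004).round(4))
f("rim",626,212,.136,280,180);f("foot",573,250,.010,280,180)
m=[p(x,y,.006,280,180) for x,y in((430,118),(700,92),(738,358),(465,390))]
print("mat",np.mean(m,0),np.linalg.norm(m[0]-m[1]))
f("floor",578,240,.013,280,180)
print(np.array(tool()).round(3)); 
w=camera("wrist");print(np.array(w["mount"]).round(4).tolist(),Kc(w))
E
```

```text
handle top Y [0.4995 0.3496 0.223 ]
guard Y [0.5012 0.352  0.14  ]
handle top B [0.545  0.2663 0.223 ]
guard B [0.5469 0.2677 0.14  ]
handle R [0.5836 0.1802 0.223 ]
guard R [0.5853 0.1816 0.14  ]
[0.43062926 0.36830293 0.014     ] [0.56173074 0.11513473 0.014     ] 0.2850995242536694 117.37708139586154
rack y,x [-0.45984462  0.8879994   0.        ] [0.8879994  0.45984462 0.        ]
L [0.5004 0.3509 0.    ]
M [0.5441 0.2666 0.    ]
R [0.5878 0.1822 0.    ]
rim [ 0.5413 -0.3287  0.136 ]
foot [ 0.5388 -0.3284  0.01  ]
mat [ 0.54517733 -0.33451034  0.006     ] 0.14070063012215814
floor [ 0.5436 -0.3304  0.013 ]
[[-0.975  0.221 -0.001  0.121]
 [ 0.221  0.975 -0.002  0.536]
 [ 0.    -0.002 -1.     0.23 ]
 [ 0.     0.     0.     1.   ]]
[[0.0005, -0.9535, -0.3014, 0.0775], [1.0, 0.0001, 0.0015, 0.0], [-0.0014, -0.3014, 0.9535, -0.1418], [0.0, 0.0, 0.0, 1.0]] (343.6357497861533, 343.6357497861533, 277.5519617734104, 210.5726905881663)
```

```bash
cat >> h.py <<'E'
def go(x,y,z):
    T=tool();print("tool shift mm",(1000*T[:3,:3].T@(np.array([x,y,z])-T[:3,3])).round(1),"y-axis az",np.degrees(np.arctan2(T[1,1],T[0,1])).round(2),"tilt",T[:2,2].round(4))
def pr(c,T,P):
    C=np.linalg.inv(T@np.array(c["mount"]));p=C[:3,:3]@np.array(P)+C[:3,3];return np.array([c["fx"]*p[0]/p[2]+c["cx"],c["fy"]*p[1]/p[2]+c["cy"]])
E
python3 -m handwheel '[[60,[-0.0342,-0.008,-0.0025],[0,0,0]],[60,[-0.0342,-0.008,-0.0025],[0,0,0]],[60,[-0.0342,-0.008,-0.0025],[0,0,0]],[60,[-0.0342,-0.008,-0.0025],[0,0,0]],[60,[-0.0342,-0.008,-0.0025],[0,0,0]],[60,[-0.0342,-0.008,-0.0025],[0,0,0]],[60,[-0.0342,-0.008,-0.0025],[0,0,0]],[60,[-0.0342,-0.008,-0.0025],[0,0,0]],[60,[-0.0342,-0.008,-0.0025],[0,0,0]],[60,[-0.0342,-0.008,-0.0025],[0,0,0]],[60,[-0.0342,-0.008,-0.0025],[0,0,0]],[60,[-0.0342,-0.008,-0.0025],[0,0,0]]]'
python3 -m handwheel '[[60,[0,0,0],[0,0,8.3]],[60,[0,0,0],[0,0,8.3]],[60,[0,0,0],[0,0,8.3]],[60,[0,0,0],[0,0,8.3]],[60,[0,0,0],[0,0,8.3]],[60,[0,0,0],[0,0,8.3]],[60,[0,0,0],[0,0,0]],[60,[0,0,0],[0,0,0]]]'
python3 - <<'E'
from h import *
go(.500,.351,.26)
T=tool();c=camera("wrist");cv2.imwrite("pics/w1.png",c["image"][:,:,::-1])
print(pr(c,T,[.5,.351,.223]),pr(c,T,[.5,.351,.14]))
E
```

```text
time: 1.4
eef_pos: [0.5017, 0.3513, 0.2611]
orientation: [-0.0, 0.111, 0.994, -0.0]
contact_force: [1.0, 0.4, -0.8]
finger_gap: 0.598
grip_force: 0.0
time: 2.2
eef_pos: [0.5005, 0.3521, 0.261]
orientation: [-0.0, 0.518, 0.855, -0.0]
contact_force: [-0.5, 0.7, 0.2]
finger_gap: 0.601
grip_force: 0.0
tool shift mm [-0.7 -1.   1. ] y-axis az 27.61 tilt [-0.0004 -0.0002]
[276.11150851 246.6361148 ] [276.49532578 204.98159523]
```

View pics/w1.png

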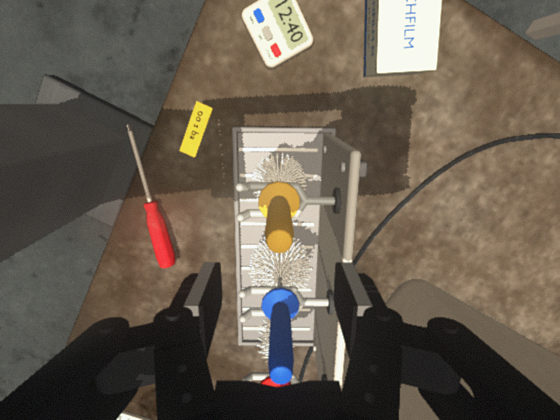

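The yellow handle top is at (280,243), against (276,247) predicted, so it is within 2 mm. The fingers straddle it front to back and clear the board, so I'll descend and grip.

```bash
python3 -m handwheel '[[60,[0.001,0.001,0.0145],[0,0,0]],[60,[0,0,0.0145],[0,0,0]],[60,[0,0,0.0145],[0,0,0]],[60,[0,0,0.0145],[0,0,0]],[60,[0,0,0.0145],[0,0,0]],[60,[0,0,0.0145],[0,0,0]],[60,[0,0,0],[0,0,0]],[0,[0,0,0],[0,0,0]],[0,[0,0,0],[0,0,0]],[0,[0,0,0],[0,0,0]],[0,[0,0,0],[0,0,0]],[0,[0,0,0],[0,0,0]]]' 50
python3 -m handwheel '[[0,[0,0,0],[0,0,0]],[0,[0,0,0],[0,0,0]]]'
```

```text
time: 3.45
eef_pos: [0.5015, 0.3537, 0.1757]
orientation: [0.001, 0.519, 0.855, 0.001]
contact_force: [0.1, -0.4, 3.0]
finger_gap: 0.195
grip_force: 48.7
time: 3.65
eef_pos: [0.5015, 0.3537, 0.1757]
orientation: [0.001, 0.519, 0.855, 0.001]
contact_force: [-0.3, -0.7, 5.0]
finger_gap: 0.195
grip_force: 48.9
```

```bash
python3 -m handwheel '[[0,[0,0,-0.007],[0,0,0]],[0,[0,0,-0.007],[0,0,0]],[0,[0,0,-0.007],[0,0,0]],[0,[0,0,-0.007],[0,0,0]],[0,[0,-0.012,0],[0,0,0]],[0,[0,-0.02,0],[0,0,0]],[0,[0,-0.02,0],[0,0,0]],[0,[0,-0.02,0],[0,0,0]],[0,[0,-0.02,0],[0,0,0]],[0,[0,-0.02,0],[0,0,0]],[0,[0,-0.018,0],[0,0,0]],[0,[0,0,0],[0,0,0]]]'
python3 - <<'E'
from h import *
go(.42,-.02,.33);go(.541,-.329,.33)
c=camera("scene");cv2.imwrite("pics/s2.png",cv2.resize(c["image"][180:340,160:370,::-1],(788,600)))
E
```

```text
time: 4.85
eef_pos: [0.3843, 0.293, 0.203]
orientation: [0.0, 0.519, 0.855, 0.0]
contact_force: [-0.1, 0.4, -1.2]
finger_gap: 0.195
grip_force: 49.1
tool shift mm [-294.2 -112.6 -127. ] y-axis az 27.46 tilt [0.0003 0.0003]
tool shift mm [-624.2 -147.7 -127.1] y-axis az 27.46 tilt [0.0003 0.0003]
```

View pics/s2.png

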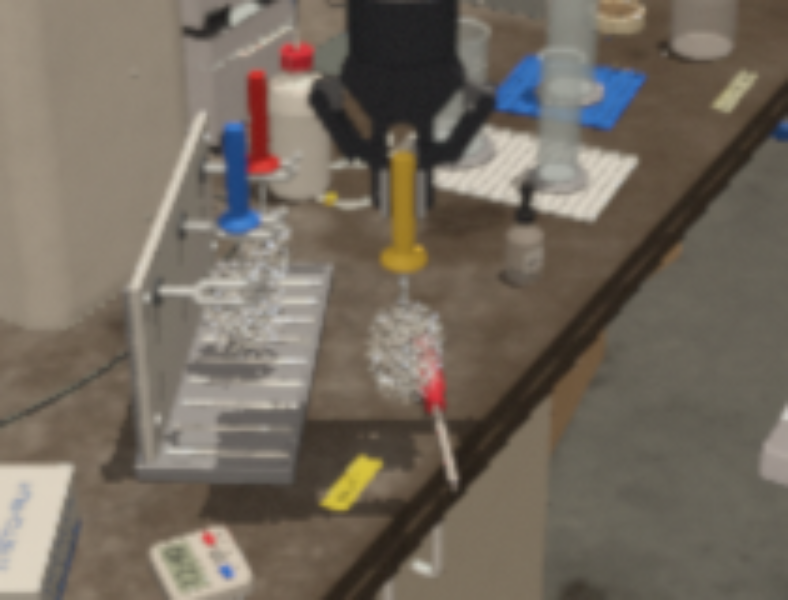

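The scene view shows the yellow brush hanging straight in the fingers, clear of the rack. Next I'll raise it and carry it over.

```bash
python3 -m handwheel '[[0,[0,0,-0.032],[0,0,0]],[0,[0,0,-0.032],[0,0,0]],[0,[0,0,-0.032],[0,0,0]],[0,[0,0,-0.031],[0,0,0]],[0,[-0.03,-0.011,0],[0,0,0]],[0,[-0.038,-0.015,0],[0,0,0]],[0,[-0.038,-0.015,0],[0,0,0]],[0,[-0.038,-0.015,0],[0,0,0]],[0,[-0.038,-0.015,0],[0,0,0]],[0,[-0.038,-0.015,0],[0,0,0]],[0,[-0.038,-0.014,0],[0,0,0]],[0,[-0.036,-0.013,0],[0,0,0]]]'
python3 -m handwheel '[[0,[-0.033,-0.0035,0],[0,0,0]],[0,[-0.033,-0.0035,0],[0,0,0]],[0,[-0.033,-0.0035,0],[0,0,0]],[0,[-0.033,-0.0035,0],[0,0,0]],[0,[-0.033,-0.0035,0],[0,0,0]],[0,[-0.033,-0.0035,0],[0,0,0]],[0,[-0.033,-0.0035,0],[0,0,0]],[0,[-0.033,-0.0035,0],[0,0,0]],[0,[-0.033,-0.0035,0],[0,0,0]],[0,[-0.024,-0.0025,0],[0,0,0]],[0,[0,0,0],[0,0,0]],[0,[0,0,0],[0,0,0]]]'
python3 - <<'E'
from h import *
go(.541,-.329,.33)
T=tool();c=camera("wrist");cv2.imwrite("pics/w3.png",c["image"][:,:,::-1])
P=T[:3,3]-T[:3,2]*0+[0,0,-.156];print("tip px",pr(c,T,P),"rim",pr(c,T,[.541,-.329,.136]))
print("guard",pr(c,T,T[:3,3]+[0,0,-.038]))
E
```

```text
time: 6.1
eef_pos: [0.4216, -0.0215, 0.3298]
orientation: [0.001, 0.519, 0.854, 0.0]
contact_force: [0.5, 0.3, -0.9]
finger_gap: 0.197
grip_force: 49.2
time: 7.3
eef_pos: [0.539, -0.3208, 0.3283]
orientation: [-0.001, 0.52, 0.854, 0.0]
contact_force: [-0.1, 0.7, -1.3]
finger_gap: 0.196
grip_force: 49.2
tool shift mm [-8.2 -2.  -1.7] y-axis az 27.39 tilt [-0.001   0.0013]
tip px [277.63561435 193.30947543] rim [275.62179035 192.19023283]
guard [277.78002185 245.55489749]
```

View pics/w3.png

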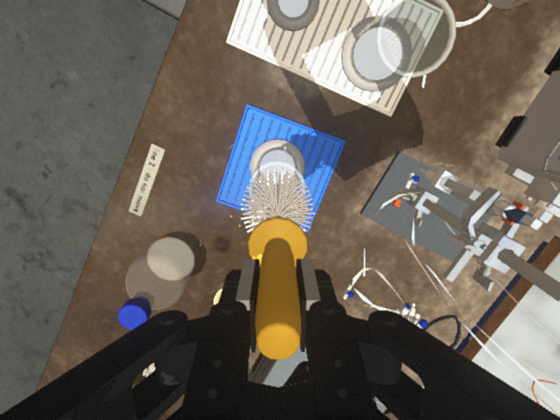

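The brush is gripped straight: guard at (277,240) against (278,245) predicted. The foot is visible around (276,165). One overlay of the predicted rim and foot circles will check the jar position.

```bash
python3 - <<'E'
from h import *
T=tool();c=camera("wrist");a=cv2.imread("pics/w3.png");S=6;u0,v0=215,100
A=cv2.resize(a[v0:v0+100,u0:u0+130],None,fx=S,fy=S,interpolation=cv2.INTER_CUBIC)
for r,z,col in((.0375,.003,(0,0,255)),(.0275,.136,(0,255,0)),(.024,.013,(0,255,255))):
    for t in np.linspace(0,6.28,60):
        p=pr(c,T,[.541+r*np.cos(t),-.329+r*np.sin(t),z]);q=((p-[u0,v0]+.5)*S-.5).round().astype(int);cv2.circle(A,tuple(map(int,q)),2,col,-1)
cv2.imwrite("pics/w3c.png",A)
E
```

```text
(no output)
```

View pics/w3c.png

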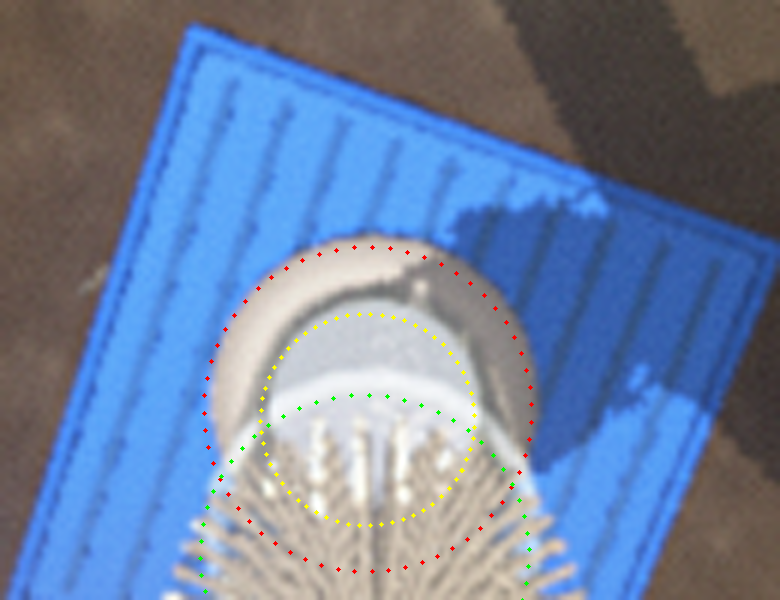

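The foot and rim sit about 3 mm farther along tool x than predicted, and the brush guard is offset by the same amount. A correction of about (-7,-1) mm centres the brush over the bore. I'll enter slowly.

```bash
python3 -m handwheel '[[0,[-0.004,-0.001,0],[0,0,0]],[0,[-0.003,0,0],[0,0,0]],[0,[0,0,0.01],[0,0,0]],[0,[0,0,0.01],[0,0,0]],[0,[0,0,0.008],[0,0,0]],[0,[0,0,0.007],[0,0,0]],[0,[0,0,0.006],[0,0,0]],[0,[0,0,0.006],[0,0,0]],[0,[0,0,0.006],[0,0,0]],[0,[0,0,0.006],[0,0,0]],[0,[0,0,0.006],[0,0,0]],[0,[0,0,0],[0,0,0]]]'
python3 - <<'E'
from h import *
go(.541,-.329,.25);s=state();print(s["contact_force"].round(2),s["moment"].round(3))
E
```

```text
time: 8.6
eef_pos: [0.5406, -0.3265, 0.263]
orientation: [-0.001, 0.519, 0.855, 0.0]
contact_force: [-0.4, 0.6, -1.4]
finger_gap: 0.195
grip_force: 49.3
tool shift mm [-2.4 -0.8 13. ] y-axis az 27.44 tilt [-0.0013  0.0012]
[-0.37  0.61 -1.39] [ 0.04  -0.057  0.074]
```

```bash
python3 -m handwheel '[[0,[0,0,0.005],[0,0,0]],[0,[0,0,0.005],[0,0,0]],[0,[0,0,0.005],[0,0,0]],[0,[0,0,0.005],[0,0,0]],[0,[0,0,0.005],[0,0,0]],[0,[0,0,0.005],[0,0,0]],[0,[0,0,0],[0,0,0]]]'
python3 - <<'E'
from h import *
s=state();print(s["contact_force"].round(2),s["moment"].round(3))
E
python3 -m handwheel '[[0,[0,0,0.005],[0,0,0]],[0,[0,0,0.005],[0,0,0]],[0,[0,0,0.005],[0,0,0]],[0,[0,0,0.005],[0,0,0]],[0,[0,0,0.005],[0,0,0]],[0,[0,0,0.005],[0,0,0]],[0,[0,0,0.005],[0,0,0]],[0,[0,0,0.005],[0,0,0]],[0,[0,0,0],[0,0,0]],[0,[0,0,0],[0,0,0]]]'
python3 - <<'E'
from h import *
s=state();print(s["contact_force"].round(2),s["moment"].round(3));T=tool()
c=camera("wrist");cv2.imwrite("pics/w4.png",c["image"][:,:,::-1]);c=camera("scene");cv2.imwrite("pics/s4.png",c["image"][:,:,::-1])
E
```

```text
time: 9.3
eef_pos: [0.5406, -0.3264, 0.2329]
orientation: [-0.001, 0.519, 0.855, 0.0]
contact_force: [0.2, -0.7, -2.0]
finger_gap: 0.199
grip_force: 49.2
[ 0.19 -0.68 -1.96] [ 0.049 -0.046 -0.044]
time: 10.3
eef_pos: [0.5406, -0.3265, 0.1936]
orientation: [-0.001, 0.519, 0.855, 0.0]
contact_force: [-0.3, 0.3, -1.6]
finger_gap: 0.196
grip_force: 49.2
[-0.28  0.28 -1.63] [ 0.056 -0.061 -0.001]
```

```bash
python3 -m handwheel '[[0,[0,0,0.004],[0,0,0]],[0,[0,0,0.004],[0,0,0]],[0,[0,0,0.004],[0,0,0]]]'
python3 -m handwheel '[[0,[0,0,0.003],[0,0,0]],[0,[0,0,0.003],[0,0,0]],[0,[0,0,0.002],[0,0,0]],[0,[0,0,0.002],[0,0,0]]]'
```

```text
time: 10.7
eef_pos: [0.541, -0.3267, 0.1823]
orientation: [0.0, 0.519, 0.855, 0.0]
contact_force: [-0.8, 1.2, 0.0]
finger_gap: 0.2
grip_force: 49.2
time: 11.1
eef_pos: [0.5408, -0.3267, 0.1722]
orientation: [0.0, 0.519, 0.855, 0.0]
contact_force: [0.5, -0.3, 0.6]
finger_gap: 0.199
grip_force: 49.2
```

View pics/w4.png

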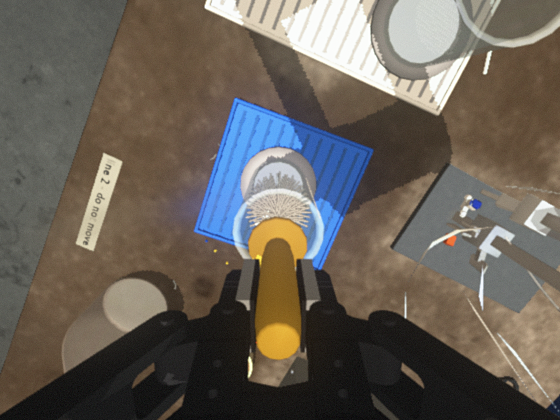

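The bristles are inside the rim, which shows as a ring about (278,225), and well centred. Sliding friction is about 2 N. I'll feel for the floor.

```bash
for i in 1 2; do python3 -m handwheel '[[0,[0,0,0.001],[0,0,0]],[0,[0,0,0],[0,0,0]]]' | grep -E 'eef|contact|time'; done
```

```text
time: 11.3
eef_pos: [0.5408, -0.3266, 0.171]
contact_force: [0.4, 0.0, -1.9]
time: 11.5
eef_pos: [0.5409, -0.3267, 0.1702]
contact_force: [1.1, 0.5, -1.0]
```

```bash
for i in 1 2 3; do python3 -m handwheel '[[0,[0,0,0.001],[0,0,0]],[0,[0,0,0],[0,0,0]]]' | grep -E 'eef|contact|time'; done
```

```text
time: 11.7
eef_pos: [0.5409, -0.3267, 0.1692]
contact_force: [0.5, -0.5, -0.3]
time: 11.9
eef_pos: [0.5409, -0.3267, 0.1685]
contact_force: [0.8, -0.3, -0.3]
time: 12.1
eef_pos: [0.541, -0.3269, 0.1683]
contact_force: [-0.4, 0.1, 4.0]
```

Floor contact is at TCP z≈0.1683, with a rise of about 5 N. Now I'll start the up and down strokes.

```bash
python3 -m handwheel '[[0,[0,0,-0.004],[0,0,0]],[0,[0,0,-0.006],[0,0,0]],[0,[0,0,-0.006],[0,0,0]],[0,[0,0,-0.006],[0,0,0]],[0,[0,0,-0.006],[0,0,0]],[0,[0,0,-0.006],[0,0,0]],[0,[0,0,-0.006],[0,0,0]],[0,[0,0,-0.006],[0,0,0]],[0,[0,0,-0.006],[0,0,0]],[0,[0,0,-0.006],[0,0,0]],[0,[0,0,-0.005],[0,0,0]],[0,[0,0,0],[0,0,0]]]'
python3 -m handwheel '[[0,[0,0,0.006],[0,0,0]],[0,[0,0,0.006],[0,0,0]],[0,[0,0,0.006],[0,0,0]],[0,[0,0,0.006],[0,0,0]],[0,[0,0,0.006],[0,0,0]],[0,[0,0,0.006],[0,0,0]],[0,[0,0,0.006],[0,0,0]],[0,[0,0,0.006],[0,0,0]],[0,[0,0,0.006],[0,0,0]],[0,[0,0,0.004],[0,0,0]],[0,[0,0,0.003],[0,0,0]],[0,[0,0,0.002],[0,0,0]]]'
python3 -m handwheel '[[0,[0,0,0],[0,0,0]],[0,[0,0,0],[0,0,0]]]'
```

```text
time: 13.3
eef_pos: [0.5412, -0.3269, 0.2317]
orientation: [0.001, 0.519, 0.855, -0.0]
contact_force: [0.1, 0.5, 0.3]
finger_gap: 0.196
grip_force: 49.2
time: 14.5
eef_pos: [0.541, -0.3269, 0.1681]
orientation: [0.001, 0.519, 0.855, -0.0]
contact_force: [-1.1, 0.6, 6.3]
finger_gap: 0.197
grip_force: 50.1
time: 14.7
eef_pos: [0.541, -0.3269, 0.1683]
orientation: [0.001, 0.519, 0.855, -0.0]
contact_force: [-0.9, -0.4, 4.5]
finger_gap: 0.195
grip_force: 49.9
```

```bash
python3 -m handwheel '[[0,[0,0,-0.004],[0,0,0]],[0,[0,0,-0.006],[0,0,0]],[0,[0,0,-0.006],[0,0,0]],[0,[0,0,-0.006],[0,0,0]],[0,[0,0,-0.006],[0,0,0]],[0,[0,0,-0.006],[0,0,0]],[0,[0,0,-0.006],[0,0,0]],[0,[0,0,-0.006],[0,0,0]],[0,[0,0,-0.006],[0,0,0]],[0,[0,0,-0.006],[0,0,0]],[0,[0,0,-0.005],[0,0,0]],[0,[0,0,0],[0,0,0]]]'
python3 -m handwheel '[[0,[0,0,0.006],[0,0,0]],[0,[0,0,0.006],[0,0,0]],[0,[0,0,0.006],[0,0,0]],[0,[0,0,0.006],[0,0,0]],[0,[0,0,0.006],[0,0,0]],[0,[0,0,0.006],[0,0,0]],[0,[0,0,0.006],[0,0,0]],[0,[0,0,0.006],[0,0,0]],[0,[0,0,0.006],[0,0,0]],[0,[0,0,0.004],[0,0,0]],[0,[0,0,0.003],[0,0,0]],[0,[0,0,0.002],[0,0,0]]]'
python3 -m handwheel '[[0,[0,0,0],[0,0,0]],[0,[0,0,0],[0,0,0]]]'
```

```text
time: 15.9
eef_pos: [0.5412, -0.3269, 0.2317]
orientation: [0.001, 0.519, 0.855, -0.0]
contact_force: [-1.5, 0.4, 0.1]
finger_gap: 0.198
grip_force: 49.2
time: 17.1
eef_pos: [0.541, -0.3269, 0.1682]
orientation: [0.001, 0.519, 0.855, -0.0]
contact_force: [-1.1, 0.7, 6.0]
finger_gap: 0.196
grip_force: 50.1
time: 17.3
eef_pos: [0.541, -0.3269, 0.1682]
orientation: [0.001, 0.519, 0.855, -0.0]
contact_force: [-0.9, -0.1, 3.6]
finger_gap: 0.195
grip_force: 49.9
```

Third upstroke, then out of the jar.

```bash
python3 -m handwheel '[[0,[0,0,-0.004],[0,0,0]],[0,[0,0,-0.006],[0,0,0]],[0,[0,0,-0.006],[0,0,0]],[0,[0,0,-0.006],[0,0,0]],[0,[0,0,-0.006],[0,0,0]],[0,[0,0,-0.006],[0,0,0]],[0,[0,0,-0.006],[0,0,0]],[0,[0,0,-0.006],[0,0,0]],[0,[0,0,-0.006],[0,0,0]],[0,[0,0,-0.006],[0,0,0]],[0,[0,0,-0.005],[0,0,0]],[0,[0,0,0],[0,0,0]]]'
python3 -m handwheel '[[0,[0,0,-0.006],[0,0,0]],[0,[0,0,-0.006],[0,0,0]],[0,[0,0,-0.006],[0,0,0]],[0,[0,0,-0.006],[0,0,0]],[0,[0,0,-0.006],[0,0,0]],[0,[0,0,-0.006],[0,0,0]],[0,[0,0,-0.006],[0,0,0]],[0,[0,0,-0.006],[0,0,0]],[0,[0,0,-0.006],[0,0,0]],[0,[0,0,-0.015],[0,0,0]],[0,[0,0,-0.015],[0,0,0]],[0,[0,0,-0.015],[0,0,0]]]'
python3 - <<'E'
from h import *
go(.42,-.02,.33);go(.3843,.293,.33);go(.3843,.293,.203)
c=camera("top");im=c["image"]; cv2.imwrite("pics/t5.png",im[:,:,::-1])
a=cv2.imread("pics/top0.png")[192:228,334:372].astype(int);b=im[192:228,334:372,::-1].astype(int);print("mat diff mean",abs(a-b).mean())
E
```

```text
time: 18.5
eef_pos: [0.5412, -0.3269, 0.2317]
orientation: [0.001, 0.519, 0.855, -0.0]
contact_force: [-0.1, 0.1, 0.1]
finger_gap: 0.197
grip_force: 49.2
time: 19.7
eef_pos: [0.5408, -0.3266, 0.3301]
orientation: [-0.0, 0.519, 0.855, 0.0]
contact_force: [0.9, 0.3, -0.7]
finger_gap: 0.194
grip_force: 49.2
tool shift mm [3.278e+02 3.410e+01 1.000e-01] y-axis az 27.43 tilt [-0.0001  0.0001]
tool shift mm [6.221e+02 1.466e+02 2.000e-01] y-axis az 27.43 tilt [-0.0001  0.0001]
tool shift mm [622.  146.6 127.2] y-axis az 27.43 tilt [-0.0001  0.0001]
mat diff mean 40.044346978557506
```

```bash
python3 -m handwheel '[[0,[0.025,0.0034,0],[0,0,0]],[0,[0.034,0.0034,0],[0,0,0]],[0,[0.034,0.0034,0],[0,0,0]],[0,[0.034,0.0034,0],[0,0,0]],[0,[0.034,0.0034,0],[0,0,0]],[0,[0.034,0.0034,0],[0,0,0]],[0,[0.034,0.0034,0],[0,0,0]],[0,[0.034,0.0034,0],[0,0,0]],[0,[0.034,0.0034,0],[0,0,0]],[0,[0.031,0.0034,0],[0,0,0]]]'
python3 -m handwheel '[[0,[0.032,0.012,0],[0,0,0]],[0,[0.038,0.015,0],[0,0,0]],[0,[0.038,0.015,0],[0,0,0]],[0,[0.038,0.015,0],[0,0,0]],[0,[0.038,0.015,0],[0,0,0]],[0,[0.038,0.015,0],[0,0,0]],[0,[0.038,0.014,0],[0,0,0]],[0,[0.034,0.0115,0],[0,0,0]],[0,[0,0,0.03],[0,0,0]],[0,[0,0,0.03],[0,0,0]],[0,[0,0,0.03],[0,0,0]],[0,[0,0,0],[0,0,0]]]'
python3 - <<'E'
from h import *
go(.3843,.293,.203)
T=tool();go(.5015,.3537,.203)
c=camera("wrist");cv2.imwrite("pics/w6.png",c["image"][:,:,::-1])
E
```

```text
time: 20.75
eef_pos: [0.419, -0.0186, 0.3294]
orientation: [0.0, 0.519, 0.855, 0.0]
contact_force: [1.2, 0.3, -0.6]
finger_gap: 0.194
grip_force: 49.2
time: 21.95
eef_pos: [0.3818, 0.2916, 0.234]
orientation: [-0.003, 0.519, 0.855, -0.005]
contact_force: [-0.0, -0.4, -1.4]
finger_gap: 0.198
grip_force: 49.1
tool shift mm [ 0.1  3.2 31. ] y-axis az 27.46 tilt [-0.0091 -0.0054]
tool shift mm [-1.000e-01  1.352e+02  2.960e+01] y-axis az 27.46 tilt [-0.0091 -0.0054]
```

```bash
python3 -m handwheel '[[0,[0,0,0.016],[0,0,0]],[0,[0,0,0.015],[0,0,0]],[0,[0,0,0],[0,0,0]],[0,[0,0,0],[0,0,0]]]'
python3 - <<'E'
from h import *
go(.5015,.3537,.203)
E
```

```text
time: 22.4
eef_pos: [0.3846, 0.2929, 0.2091]
orientation: [0.0, 0.519, 0.855, 0.0]
contact_force: [0.5, 0.1, -0.7]
finger_gap: 0.193
grip_force: 49.3
tool shift mm [1.000e-01 1.318e+02 6.200e+00] y-axis az 27.42 tilt [0.0007 0.0005]
```

```bash
python3 -m handwheel '[[0,[0,0,0.006],[0,0,0]],[0,[0,0.01,0],[0,0,0]],[0,[0,0.016,0],[0,0,0]],[0,[0,0.016,0],[0,0,0]],[0,[0,0.016,0],[0,0,0]],[0,[0,0.016,0],[0,0,0]],[0,[0,0.016,0],[0,0,0]],[0,[0,0.015,0],[0,0,0]],[0,[0,0.014,0],[0,0,0]],[0,[0,0.013,0],[0,0,0]],[0,[0,0,0],[0,0,0]],[0,[0,0,0],[0,0,0]]]'
python3 - <<'E'
from h import *
go(.5015,.3537,.1757)
E
```

```text
time: 23.6
eef_pos: [0.5016, 0.3538, 0.202]
orientation: [-0.0, 0.519, 0.855, -0.0]
contact_force: [0.2, -0.3, -1.1]
finger_gap: 0.194
grip_force: 49.3
tool shift mm [ 0.  -0.1 26.3] y-axis az 27.43 tilt [-0.0007 -0.0003]
```

```bash
python3 -m handwheel '[[0,[0,0,0.007],[0,0,0]],[0,[0,0,0.007],[0,0,0]],[0,[0,0,0.005],[0,0,0]],[0,[0,0,0.003],[0,0,0]],[0,[0,0,0.002],[0,0,0]],[0,[0,0,0],[0,0,0]]]'
python3 -m handwheel '[[0,[0,0,0.001],[0,0,0]],[0,[0,0,0.001],[0,0,0]],[0,[0,0,0],[0,0,0]]]'
```

```text
time: 24.2
eef_pos: [0.5012, 0.3536, 0.178]
orientation: [-0.0, 0.519, 0.855, -0.0]
contact_force: [-0.6, 0.2, -0.7]
finger_gap: 0.198
grip_force: 49.3
time: 24.5
eef_pos: [0.5015, 0.3537, 0.1764]
orientation: [0.0, 0.519, 0.855, 0.0]
contact_force: [0.3, 0.6, -1.6]
finger_gap: 0.197
grip_force: 49.3
```

```bash
for i in 1 2 3; do python3 -m handwheel '[[0,[0,0,0.001],[0,0,0]],[0,[0,0,0],[0,0,0]]]' | grep -E 'eef|contact|time'; done
```

```text
time: 24.7
eef_pos: [0.5016, 0.3538, 0.1757]
contact_force: [-0.1, 0.2, -0.4]
time: 24.9
eef_pos: [0.5016, 0.3538, 0.1757]
contact_force: [-1.7, -0.8, 4.4]
time: 25.1
eef_pos: [0.5017, 0.3538, 0.1756]
contact_force: [-2.4, -0.6, 7.1]
```

Seated at exactly the height where it was gripped (contact about 7 N). Releasing and backing up.

```bash
python3 -m handwheel '[[0,[0,0,-0.001],[0,0,0]],[30,[0,0,0],[0,0,0]],[45,[0,0,0],[0,0,0]],[60,[0,0,0],[0,0,0]],[60,[0,0,0],[0,0,0]],[60,[0,0,0],[0,0,0]],[60,[0,0,-0.01],[0,0,0]],[60,[0,0,-0.02],[0,0,0]],[60,[0,0,-0.025],[0,0,0]],[60,[0,0,-0.025],[0,0,0]],[60,[0,0,-0.025],[0,0,0]],[60,[0,0,0],[0,0,0]]]'
python3 -m handwheel '[[60,[0,-0.03,-0.01],[0,0,0]],[60,[0,-0.04,0],[0,0,0]],[60,[0,-0.04,0],[0,0,0]],[60,[0,-0.04,0],[0,0,0]],[60,[0.04,-0.04,0],[0,0,0]],[60,[0.04,-0.03,0],[0,0,0]],[60,[0.04,0,0],[0,0,0]],[60,[0.04,0,0],[0,0,0]],[60,[0,0,0],[0,0,0]],[60,[0,0,0],[0,0,0]]]'
python3 - <<'E'
from h import *
c=camera("top");im=c["image"][:,:,::-1]
A=cv2.resize(im[170:250,160:260],(500,400),interpolation=cv2.INTER_CUBIC)
B=cv2.resize(im[180:250,280:380],(571,400),interpolation=cv2.INTER_CUBIC)
s=cv2.resize(camera("scene")["image"][150:330,160:370,::-1],(233,200))
cv2.imwrite("pics/fin.png",cv2.resize(np.hstack([A,B]),(800,300)))
s=state();print(s["eef_pos"],s["time"])
E
```

```text
time: 26.3
eef_pos: [0.5029, 0.3545, 0.2855]
orientation: [0.002, 0.519, 0.855, 0.005]
contact_force: [-0.2, 0.3, 1.6]
finger_gap: 0.601
grip_force: 0.0
time: 27.3
eef_pos: [0.2381, 0.3924, 0.2886]
orientation: [0.0, 0.518, 0.855, -0.001]
contact_force: [-0.4, -0.6, 0.4]
finger_gap: 0.602
grip_force: 0.0
[0.23910915 0.39165063 0.28899028] 27.4
```

View pics/fin.png

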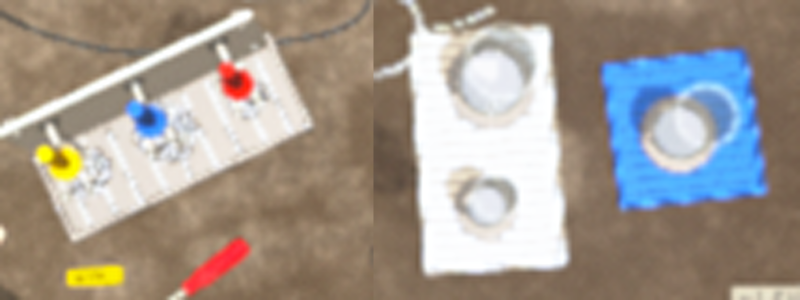

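The yellow brush hangs upright in the left fork at (60,160), the medium jar stands in its place at (680,130), and nothing else has moved. Handing in.

```bash
python3 -c "
from rig import *
print(finish_job())"
```

```text
the job is handed in; nothing more can be done
None
```

I brushed the medium cylinder on the blue mat with the yellow brush, three full strokes from floor to mouth, hung the brush back in the left fork, and handed the job in at about 27 s; a last overhead picture showed the cylinder still standing in place.

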